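# Sort the restorer's bench

## Robot

A 6-joint arm with a two-finger parallel gripper is mounted at the origin on the work surface. World frame = base frame: x ahead of the robot, y to its left, z up, the work surface at z = 0. Lengths are in m, angles in degrees, forces in N, time in s.
With the tool pointing down it reaches from about 0.375 to 0.9 m from the base axis. Payload 3.1 kg.
Tool frame: the origin (TCP) lies on the centre line of the jaws, within the pads' length; the fingertips stand 17 mm ahead of it and the grasp point (between the pads) lies 2 mm behind it; z points along the fingers, y is the line along which they close (so a half turn about z gives the same grasp; the last joint's range is limited). The gripper opens to 87 mm and grips with 3 to 60 N. Pads are 19 mm wide; open, the fingers measure 117 mm over their backs; the gripper's body (75 mm by 190 mm) begins 51 mm behind the grasp point.
Start: joints at [-82.764, 30.224, 82.088, -0, 67.689, -10.227], TCP at [0.188, -0.596, 0.24] pointing down, gripper open.
Joint ranges: [-176.69, 176.69], [-43.24, 126.21], [12.49, 139.97], [-82, 262], [0, 151.66], [-163.58, 163.58]. Speed limits (degrees/s): [159.86, 159.86, 180, 180, 180, 180].

## Interface

Orientations are given as a 3x3 rotation matrix whose columns are the frame's x, y, z axes.
In Python, from rig import bot, imaging, finder gives the robot as it stands. The module is installed in compiled form; this text tells all that it offers.
- The arm moves only by the tool play_rows, never from a script. Its argument "motion" is a list that holds one entry, the list of rows, each a list of 6 numbers: the shift along the tool's x, y, z in shares of 0.5 m (1.0 is 0.5 m), then the turn, a rotation vector about the tool's x, y, z in fractions of the full range, 1 being 90 degrees. In form: [[[dx, dy, dz, wx, wy, wz], ...]]. A call has 1 to 8 rows; each row is the pose to reach, as a shift and turn from the pose commanded when the call began, along the tool's axes at that moment; what a row does not reach only later rows make up. A row lasts 1/12 s, in which the tool goes at most 41.7 mm and 7.16 degrees, less where a joint would pass 70% of its speed; a pose out of reach is approached as far as the arm can. A shift or turn number past 1, either way, is cut back to 1. A call with a gripper value outside its range is refused whole. "fingers" is the finger opening in m, from 0 to 0.087, set as the call begins (left out, the last holds). The fingers move at their own pace and stop on an object; the grip force is fixed at half the most. Time passes only in rows, so rows that repeat a pose let the fingers close. It gives the time, the measured TCP pose, the force, the opening and the grip force at its end, in the units of the state.
- bot.read_state(): the state, without advancing time (a new reading comes with each control period).
- imaging.capture(name): name is "scene" or "top"; returns a dict with "frame" (384x512x3 uint8, red, green, blue), "camera_matrix" (3x3 intrinsics, pixels), "R" (3x3) and "t" (3): a world point X has camera coordinates R X + t. Camera axes: x right, y down, z forward; pixel columns grow to the right and rows downward; lengths in m; the calibration is good to about 2 mm. A picture is of the moment at which its call begins. There is no depth.
- bot.hand_in(): hands the job in; it is judged then, once.
Trained networks look in the newest picture that a camera, given by its name, has taken for a name from the list of things; names that differ only in an ending like _2 or _b are one class to them, and where a whole thing is asked for, a point or a joint stands for the part that bears it (a point fixed in the world has none). Each returns a list of dicts, best first, with "confidence" (0 to 1); they miss things now and then, are a little off and sometimes report something else, mostly with a low value. They report only what shows in the picture. A call takes as long as a camera call. They do not tell look-alikes from the thing itself.
- finder.recognise(camera, name): "at" ([x, y, z] in m, in world coordinates, good to about 4 mm: the middle of the surface that is visible of it).
- finder.outline_of(camera, name): "pixels" (384x512 bool, what is visible of it).
The state is a dict: "time_s": time; "joint_positions": joint angles; "qvel": joint speeds; "tau": joint torques, N m; "position": TCP position; "tcp_rot": TCP orientation; "force": force on the tool from outside, world axes, zero at the start; "moment": the same for the moment, N m; "opening": opening from 0.0 (shut) to 1.0 (fully open); "grasp_force": force on a finger pad.
Only numpy, scipy, OpenCV 4.12 (cv2) and the standard library are available. Lean on these libraries where they do the work, as an engineer would, in place of code of your own. Each camera call takes 0.05 s, during which the arm holds its last target. There are 200 camera calls.

## Task

Tidy the ceramic restorer's bench: stand the wide paint pot upright in the larger wooden tray and the slim one upright in the smaller wooden tray, stand the broken-off ceramic finial upright on the felt in the white tray, setting it down gently rather than dropping it, and lay the flat brush on its rest so that both cradles carry it. Leave the glue bottle and the amber jar standing where they are.

Things in the scene. Friction and masses are not known exactly. Their poses are not given: they have to be found in the camera images.
- large_pot: Loose. The wide paint pot: white round pot with a black screw lid of the same width, 60 mm diameter, 52 mm tall, 0.16 kg, standing upright on the table. Grip it across the diameter near the top, about 36 mm above its underside. Origin: centre of the underside, z up.
- small_pot: Loose. The slim paint pot: same make, white with a black lid, 38 mm diameter, 48 mm tall, 0.06 kg, standing upright on the table. Grip it across the diameter near the top, about 34 mm above its underside. Origin: centre of the underside, z up.
- finial: Loose. A broken-off white ceramic finial (knob of a vase lid), standing upright: foot disc 40 mm diameter and 8 mm thick, narrow waist of 24 mm, straight drum of 34 mm diameter from 16 to 38 mm height (grip here, about 32 mm up), domed top at 50 mm. 0.07 kg, fragile. Origin: centre of the underside, z up.
- brush: Loose. Short flat varnish brush lying flat, 140 mm long, 12 mm thick throughout, rigid, 0.05 kg: wooden handle 16 mm wide (x -70 to 15 mm), steel ferrule 26 wide (x 15 to 35), bristles 24 wide (x 35 to 70). x runs along it to the bristles. Origin: underside, mid-length, in the handle; grip here, fingers closing along y. Balance point at x = 7 mm.
- large_tray: Fixed. The larger of the two dark wooden pot trays, square, open on top: inside 84 x 84 mm, outside 96 x 96 mm, rim 12 mm above the table, inner floor 4 mm above the table. Origin: centre of the underside, z up. x and y along its sides.
- small_tray: Fixed. The smaller dark wooden pot tray, square, open on top: inside 60 x 60 mm, outside 72 x 72 mm, rim 12 mm above the table, inner floor 4 mm above the table. Origin: centre of the underside, z up. x and y along its sides.
- felt_tray: Fixed. White tray lined with grey felt, open on top: inside 72 mm along x and 64 mm along y, outside 82 x 74 mm, rim 14 mm above the table, felt floor 6 mm above the table (as hard as wood to the touch). Origin: centre of the underside, z up.
- brush_rest: Fixed. Wooden brush rest: base plate 112 mm long (x), 58 wide (y), 4 thick, with two cradles across it, centred at x = -45 and 45 mm, each 12 mm thick; seats 12 mm above the table, cheeks rising to 22 mm at either end of each seat, 46 mm apart. The brush lies along x on both seats, either way round; fingers fit between the cradles. Origin: centre of the underside, z up.
- glue_bottle: Loose bystander, to be left alone: small white plastic glue bottle with a black pointed nozzle, 30 mm diameter, 64 mm tall, standing among the things. Origin: centre of the underside, z up.
- varnish_jar: Loose bystander, to be left alone: small amber glass jar with a steel lid, 46 mm diameter, 62 mm tall, standing among the trays. Origin: centre of the underside, z up.
Things that resemble listed ones, but are neither listed nor needed, are in the scene too. What is shaped like the brush but blue or red is not meant. Leave any green look-alike of the finial alone.

How it is judged:
By the outcome, as a careful person would: the job done as asked, in the order asked, and still so for the second after the job is handed in, with the robot touching nothing.
It also fails if it takes over 96 s, if anything falls off the work surface, if the arm or the gripper's body presses on something with over 40 N, if the wrist force passes 120 N, or if a joint passes its speed limit or range.

## Working session

There is one attempt and no reset: what is moved stays moved. The work goes in short steps, Python scripts to look and compute and a tool call to move; the robot and the scene stay as the last step left them, time stands still between calls to the robot, and variables do not carry over. Pictures are saved under pics/ and viewed, at most 14 in all, crops included, and the job is handed in when it is done.

Besides the shell and the picture viewer there is one more tool, called after ">>>" as a command line: name --argument value ..., lists and objects as JSON in quotes. play_rows: Moves the arm, as the interface text tells. Its arguments: {"type":"object","properties":{"motion":{"type":"array"},"fingers":{"type":"number"}},"required":["motion"]}

```bash
mkdir -p pics; cat > h.py <<'E'
import numpy as np, cv2
from rig import bot, imaging, finder
def save(c,n):
    d=imaging.capture(c); cv2.imwrite(f'pics/{n}.png',d['frame'][:,:,::-1]); return d
def pix(d,X):
    p=np.array(d['camera_matrix'])@(np.array(d['R'])@np.array(X)+np.array(d['t'])); return p[:2]/p[2]
def world(d,uv,z):
    K=np.array(d['camera_matrix']);R=np.array(d['R']);t=np.array(d['t'])
    r=R.T@np.linalg.inv(K)@np.array([uv[0],uv[1],1.]); c=-R.T@t
    return c+r*(z-c[2])/r[2]
E
python3 - <<'E'
from h import *
s=bot.read_state();print(s['time_s'],s['position'],np.round(s['tcp_rot'],3).tolist(),s['opening'])
d={c:save(c,c+'0') for c in('top','scene')}
for c in d:
  print(c,'cam at',np.round(-np.array(d[c]['R']).T@d[c]['t'],3))
  for n in 'large_pot small_pot finial brush large_tray small_tray felt_tray brush_rest glue_bottle varnish_jar'.split():
    print(n,[(np.round(r['at'],3).tolist(),round(r['confidence'],2),np.round(pix(d[c],r['at'])).astype(int).tolist()) for r in finder.recognise(c,n)])
im=[cv2.imread(f'pics/{c}0.png') for c in('top',)]
cv2.imwrite('pics/t0b.png',cv2.resize(im[0],(800,600),interpolation=cv2.INTER_CUBIC))
cv2.imwrite('pics/s0b.png',cv2.resize(cv2.imread('pics/scene0.png'),(800,600),interpolation=cv2.INTER_CUBIC))
E
```

```text
0.0 [ 0.18748605 -0.59547055  0.23855716] [[0.954, 0.3, -0.0], [0.3, -0.954, 0.002], [0.0, -0.002, -1.0]] 0.9966845566511432
top cam at [ 0.354 -0.009  0.995]
large_pot [([0.458, -0.133, 0.054], 0.95, [306, 174])]
small_pot [([0.484, 0.112, 0.047], 0.64, [210, 163])]
finial [([0.646, 0.157, 0.004], 0.7, [196, 105]), ([0.364, -0.375, 0.037], 0.62, [399, 213]), ([0.365, -0.283, 0.039], 0.48, [363, 212])]
brush [([0.304, 0.42, 0.006], 0.73, [92, 231]), ([0.335, 0.294, 0.011], 0.59, [140, 220]), ([0.161, 0.321, 0.014], 0.58, [127, 288])]
large_tray [([0.645, 0.156, 0.002], 0.88, [197, 106]), ([0.366, -0.28, 0.039], 0.74, [362, 212]), ([0.634, -0.159, 0.004], 0.51, [313, 112])]
small_tray [([0.52, -0.387, 0.006], 0.63, [398, 155])]
felt_tray []
brush_rest [([0.635, -0.161, 0.002], 0.79, [314, 112])]
glue_bottle []
varnish_jar [([0.605, 0.002, 0.062], 0.75, [254, 116])]
scene cam at [ 1.082 -0.422  0.524]
large_pot [([0.475, -0.143, 0.044], 0.89, [222, 211])]
small_pot [([0.498, 0.107, 0.034], 0.59, [313, 188])]
finial [([0.376, -0.383, 0.03], 0.76, [105, 228]), ([0.377, -0.292, 0.022], 0.53, [146, 218]), ([0.524, 0.407, 0.007], 0.2, [398, 171])]
brush [([0.346, 0.291, 0.007], 0.67, [327, 157]), ([0.307, 0.425, 0.007], 0.46, [350, 143])]
large_tray [([0.645, 0.156, 0.003], 0.77, [368, 222])]
small_tray [([0.519, -0.385, 0.002], 0.84, [123, 278]), ([0.47, -0.012, 0.03], 0.71, [268, 199]), ([0.638, -0.158, 0.007], 0.59, [253, 269])]
felt_tray [([0.52, 0.405, 0.005], 0.88, [396, 171])]
brush_rest [([0.637, -0.16, 0.009], 0.94, [252, 269])]
glue_bottle [([0.47, -0.008, 0.028], 0.68, [269, 199])]
varnish_jar [([0.622, -0.002, 0.044], 0.79, [311, 224]), ([0.343, 0.289, 0.01], 0.67, [326, 156])]
```

View pics/t0b.png

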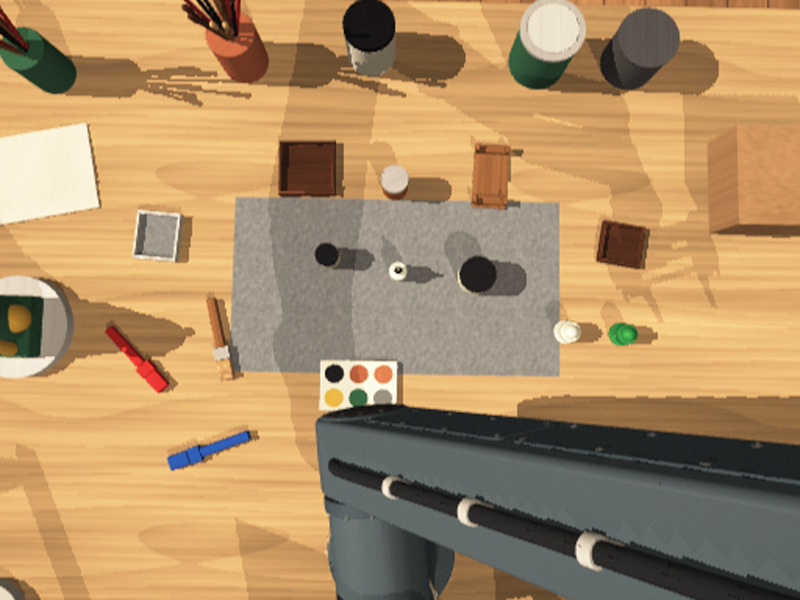

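View pics/s0b.png

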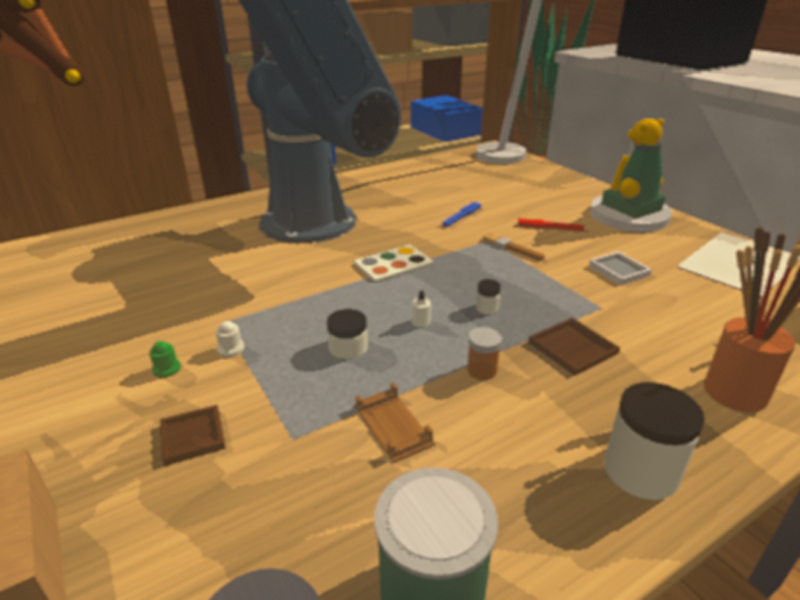

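The views show (pixels in the 800x600 top view):
- Wide pot at (478,274) and slim pot at (327,254).
- Finial candidates: the white one at (567,331) and the green one at (623,333). The white one is meant.
- Brush candidates: wood and steel at (220,340), red at (137,358) and blue at (210,450). The wooden one is meant.
- Large tray (308,168), small tray (623,244), felt tray (158,236), rest (491,175).
- Glue bottle (398,270) and amber jar (395,182), both to stay put.

Next I fit the known shapes to the outlines and check the candidates in one enlarged crop.

```bash
cat > fit.py <<'E'
from h import *
from scipy.optimize import minimize
a=np.linspace(0,2*np.pi,40)
cyl=lambda *rz:[np.c_[r*np.cos(a),r*np.sin(a),0*a+z] for r,z in rz]
def box(x0,x1,w,z0,z1): return np.array([[x,y,z] for x in(x0,x1) for y in(-w/2,w/2) for z in(z0,z1)])
M={'large_pot':[np.vstack(cyl((.03,0),(.03,.052)))],
'small_pot':[np.vstack(cyl((.019,0),(.019,.048)))],
'finial':[np.vstack(cyl((.02,0),(.02,.008))),np.vstack(cyl((.012,.008),(.012,.016))),np.vstack(cyl((.017,.016),(.017,.038),(.012,.046),(.003,.05)))],
'brush':[box(-.07,.015,.016,0,.012),box(.015,.035,.026,0,.012),box(.035,.07,.024,0,.012)],
'large_tray':[box(-.048,.048,.096,0,.012)],'small_tray':[box(-.036,.036,.072,0,.012)],
'felt_tray':[box(-.041,.041,.074,0,.014)],
'brush_rest':[box(-.056,.056,.058,0,.004)]+[np.vstack([box(c-.006,c+.006,.058,0,.012)]) for c in(-.045,.045)]}
def mask(d,n,p,S=4,z0=0):
    m=np.zeros((384*S,512*S),np.uint8); c,s=np.cos(p[2]),np.sin(p[2])
    for P in M[n]:
        X=np.c_[p[0]+c*P[:,0]-s*P[:,1],p[1]+s*P[:,0]+c*P[:,1],P[:,2]+z0]
        uv=np.array([pix(d,x) for x in X])
        cv2.fillConvexPoly(m,cv2.convexHull(np.round((uv+.5)*S-.5).astype(np.int32)),1)
    return m
def fit(d,n,at,yaw0=(0,),cams=('top','scene'),z0=0):
    tg={}
    for c in cams:
        for r in finder.outline_of(c,n):
            m=r['pixels']
            v,u=np.nonzero(m)
            if len(u) and np.hypot(*(np.array([u.mean(),v.mean()])-pix(d[c],[at[0],at[1],.02+z0])))<12:
                tg[c]=cv2.resize(m.astype(np.uint8),None,fx=4,fy=4,interpolation=cv2.INTER_NEAREST);break
    out={}
    for cs in [list(tg)]+[[c] for c in tg]:
        def f(p):
            s=0
            for c in cs:
                m=mask(d[c],n,p,z0=z0); s+=1-(m&tg[c]).sum()/max(1,(m|tg[c]).sum())
            return s/len(cs)
        best=None
        for y in yaw0:
            r=minimize(f,[at[0],at[1],y],method='Nelder-Mead',options=dict(initial_simplex=[[at[0],at[1],y],[at[0]+.008,at[1],y],[at[0],at[1]+.008,y],[at[0],at[1],y+.25]],maxiter=90,xatol=1e-4,fatol=1e-4))
            if best is None or r.fun<best.fun: best=r
        out['+'.join(cs)]=(np.round(best.x[:2],4).tolist(),round(float(np.degrees(best.x[2])),1),round(1-best.fun,3))
    return out
E
python3 - <<'E'
from fit import *
d={c:imaging.capture(c) for c in('top','scene')}
for n,at,y in [('large_pot',(.46,-.135),(0,)),('small_pot',(.485,.112),(0,)),('finial',(.367,-.287),(0,)),('brush',(.335,.294),(2.9,3.4)),('large_tray',(.645,.156),(0,.4)),('small_tray',(.52,-.386),(-.2,.2)),('felt_tray',(.52,.405),(-.2,1.4)),('brush_rest',(.635,-.16),(-.15,.15))]:
    print(n,fit(d,n,at,y))
im=d['top']['frame'][:,:,::-1]
A=cv2.resize(im[200:228,345:415],(800,320),interpolation=cv2.INTER_CUBIC);B=cv2.resize(im[180:250,60:235],(700,280),interpolation=cv2.INTER_CUBIC)
cv2.imwrite('pics/crop1.png',np.vstack([A,np.pad(B,((0,0),(0,100),(0,0)))]))
E
```

```text
large_pot {'top+scene': ([0.4584, -0.1351], 11.3, np.float64(0.942)), 'top': ([0.4586, -0.134], 12.4, np.float64(0.952)), 'scene': ([0.4577, -0.1358], 10.1, np.float64(0.949))}
small_pot {'scene': ([0.485, 0.1129], 6.7, np.float64(0.872))}
finial {'top+scene': ([0.3668, -0.2906], 7.6, np.float64(0.866)), 'top': ([0.3672, -0.2899], -10.6, np.float64(0.838)), 'scene': ([0.3669, -0.2908], 14.0, np.float64(0.899))}
brush {'top+scene': ([0.3471, 0.2967], 194.3, np.float64(0.853)), 'top': ([0.347, 0.2974], 194.0, np.float64(0.886)), 'scene': ([0.3484, 0.2945], 193.1, np.float64(0.868))}
large_tray {'top+scene': ([0.6421, 0.1561], 1.1, np.float64(0.941)), 'top': ([0.6412, 0.1565], 0.7, np.float64(0.955)), 'scene': ([0.6425, 0.1548], 0.9, np.float64(0.948))}
small_tray {'top+scene': ([0.5186, -0.3859], -9.3, np.float64(0.944)), 'top': ([0.5187, -0.3852], -9.1, np.float64(0.947)), 'scene': ([0.5191, -0.3863], -8.9, np.float64(0.948))}
felt_tray {'top+scene': ([0.5188, 0.4056], -4.1, np.float64(0.931)), 'top': ([0.5189, 0.4069], -3.2, np.float64(0.963)), 'scene': ([0.5202, 0.4021], -5.3, np.float64(0.945))}
brush_rest {'top+scene': ([0.6338, -0.1607], -2.3, np.float64(0.944)), 'top': ([0.6337, -0.1602], -1.9, np.float64(0.954)), 'scene': ([0.6341, -0.1614], -2.4, np.float64(0.945))}
```

View pics/crop1.png

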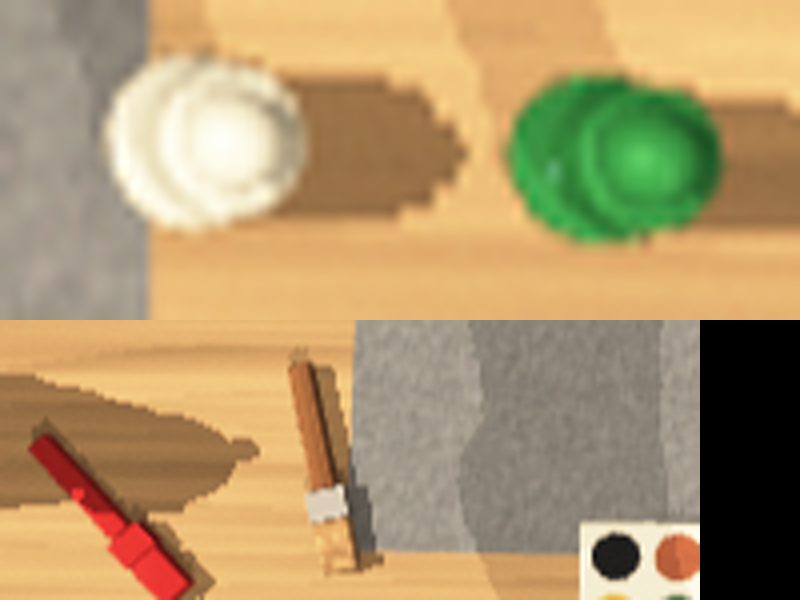

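The crop confirms the white finial (left, beside the green one) and the wooden brush with the steel ferrule, at top-picture pixel (140,220). The fits agree between the two cameras to about 2 mm, so I go to the wide pot first.

Careful with the scale: shifts go in shares of 0.5 m and turns go in shares of 90 degrees. That gives: 0.198 m / 0.5 = 0.396, -0.179 m / 0.5 = -0.358.

>>> play_rows --motion '[[[0.06,-0.054,0.006,0,0,0],[0.12,-0.108,0.012,0,0,0],[0.18,-0.162,0.018,0,0,0],[0.24,-0.216,0.024,0,0,0],[0.3,-0.27,0.03,0,0,0],[0.35,-0.316,0.036,0,0,0],[0.396,-0.358,0.04,0,0,0],[0.396,-0.358,0.04,0,0,0]]]' --fingers 0.087

```text
time_s: 2.67
position: [0.3238, -0.3597, 0.219]
tcp_rot: [[0.953, 0.304, -0.001], [0.304, -0.953, 0.006], [0.001, -0.006, -1.0]]
force: [-0.2, 0.9, -0.8]
opening: 1.004
grasp_force: 0.0
```

Converted, 0.198 m / 0.5 = 0.396, 0.006 m / 0.5 = 0.012.

>>> play_rows --motion '[[[0.06,-0.054,0.006,0,0,0],[0.12,-0.108,0.012,0,0,0],[0.18,-0.162,0.018,0,0,0],[0.24,-0.216,0.024,0,0,0],[0.3,-0.27,0.03,0,0,0],[0.35,-0.316,0.036,0,0,0],[0.396,-0.358,0.04,0,0,0],[0.396,-0.358,0.04,0,0,0]]]'

```text
time_s: 3.33
position: [0.4597, -0.132, 0.1995]
tcp_rot: [[0.952, 0.305, 0.001], [0.305, -0.952, 0.001], [0.001, -0.001, -1.0]]
force: [-0.5, -0.1, 0.5]
opening: 1.001
grasp_force: 0.0
```

```bash
cat > go.py <<'E'
import sys
from h import *
from scipy.spatial.transform import Rotation as Q
# usage: go.py x y z toolx_angle : tool-frame shift and turn from the measured pose
def go(x,y,z,ang):
    s=bot.read_state();R=np.array(s['tcp_rot']);b=np.radians(ang)
    T=np.array([[np.cos(b),np.sin(b),0],[np.sin(b),-np.cos(b),0],[0,0,-1]])
    print('t',round(s['time_s'],2),'pos',np.round(s['position'],4),'ang',round(float(np.degrees(np.arctan2(R[1,0],R[0,0]))),2),'open',round(s['opening']*.087,4),'F',np.round(s['force'],1),'grip',round(float(np.max(s['grasp_force'])),1))
    print('shift',np.round(R.T@(np.array([x,y,z])-s['position']),4),'turn',np.round(Q.from_matrix(R.T@T).as_rotvec(degrees=True),2))
if __name__=='__main__': go(*map(float,sys.argv[1:5]))
E
python3 go.py .4583 -.135 .034 17.4
```

```text
t 3.33 pos [ 0.4597 -0.132   0.1995] ang 17.76 open 0.087 F [-0.5 -0.1  0.5] grip 0.0
shift [-0.0025  0.0026  0.1655] turn [-0.06 -0.08  0.36]
```

Converted, 0.165 m / 0.5 = 0.33, 0.135 m / 0.5 = 0.27.

>>> play_rows --motion '[[[-0.002,0.002,0.06,0,0,0],[-0.004,0.004,0.12,0,0,0],[-0.005,0.005,0.18,0,0,0],[-0.005,0.005,0.23,0,0,0],[-0.005,0.005,0.27,0,0,0],[-0.005,0.005,0.3,0,0,0],[-0.005,0.005,0.32,0,0,0],[-0.005,0.005,0.33,0,0,0]]]'

```text
time_s: 4.0
position: [0.456, -0.1397, 0.0334]
tcp_rot: [[0.954, 0.299, -0.001], [0.299, -0.954, 0.001], [-0.001, -0.001, -1.0]]
force: [0.7, 0.1, -0.1]
opening: 0.998
grasp_force: 0.0
```

>>> play_rows --motion '[[[0,0,0,0,0,0],[0,0,0,0,0,0],[0,0,0,0,0,0],[0,0,0,0,0,0],[0,0,0,0,0,0],[0,0,0,0,0,0],[0,0,0,0,0,0],[0,0,0,0,0,0]]]' --fingers 0.04

```text
time_s: 4.67
position: [0.4559, -0.1384, 0.0353]
tcp_rot: [[0.954, 0.3, -0.0], [0.3, -0.954, 0.0], [-0.0, -0.001, -1.0]]
force: [-1.4, 2.4, 6.7]
opening: 0.681
grasp_force: 30.0
```

```bash
python3 go.py .6421 .156 .038 17.4
```

```text
t 4.67 pos [ 0.4559 -0.1384  0.0353] ang 17.46 open 0.0593 F [-1.4  2.4  6.7] grip 30.0
shift [ 0.266  -0.225  -0.0027] turn [-0.03  0.01  0.06]
```

Converted, -0.13 m / 0.5 = -0.26, -0.115 m / 0.5 = -0.23.

>>> play_rows --motion '[[[0,0,-0.02,0,0,0],[0,0,-0.06,0,0,0],[0,0,-0.12,0,0,0],[0,0,-0.18,0,0,0],[0,0,-0.23,0,0,0],[0.02,-0.0172,-0.26,0,0,0],[0.06,-0.0516,-0.26,0,0,0],[0.1052,-0.0904,-0.26,0,0,0]]]'

```text
time_s: 5.33
position: [0.4939, -0.0808, 0.1667]
tcp_rot: [[0.955, 0.298, 0.004], [0.298, -0.955, -0.002], [0.003, 0.003, -1.0]]
force: [-0.2, -0.0, -2.3]
opening: 0.682
grasp_force: 30.0
```

Converted, 0.21 m / 0.5 = 0.42, 0.198 m / 0.5 = 0.396.

>>> play_rows --motion '[[[0.05,-0.043,0,0,0,0],[0.11,-0.0946,0,0,0,0],[0.17,-0.146,0,0,0,0],[0.23,-0.1976,0,0,0,0],[0.29,-0.2492,0,0,0,0],[0.35,-0.3008,0,0,0,0],[0.396,-0.3404,0,0,0,0],[0.42,-0.361,0,0,0,0]]]'

```text
time_s: 6.0
position: [0.6409, 0.1589, 0.1651]
tcp_rot: [[0.953, 0.303, 0.003], [0.303, -0.953, 0.001], [0.003, -0.0, -1.0]]
force: [-0.8, -0.1, -1.7]
opening: 0.683
grasp_force: 30.0
```

Converted, 0.118 m / 0.5 = 0.236, 0.115 m / 0.5 = 0.23.

>>> play_rows --motion '[[[0,0,0,0,0,0],[0,0,0.04,0,0,0],[0,0,0.09,0,0,0],[0,0,0.14,0,0,0],[0,0,0.18,0,0,0],[0,0,0.21,0,0,0],[0,0,0.23,0,0,0],[0,0,0.236,0,0,0]]]'

```text
time_s: 6.67
position: [0.6374, 0.1542, 0.0448]
tcp_rot: [[0.954, 0.3, -0.004], [0.3, -0.954, -0.001], [-0.004, -0.001, -1.0]]
force: [0.5, 0.1, -1.7]
opening: 0.682
grasp_force: 30.0
```

```bash
python3 go.py .6396 .1552 .039 17.4; python3 -c "
from h import *
save('scene','s1')"
```

```text
t 6.67 pos [0.6374 0.1542 0.0448] ang 17.43 open 0.0593 F [ 0.5  0.1 -1.7] grip 30.0
shift [ 0.0025 -0.0003  0.0058] turn [-0.03  0.23  0.03]
```

View pics/s1.png

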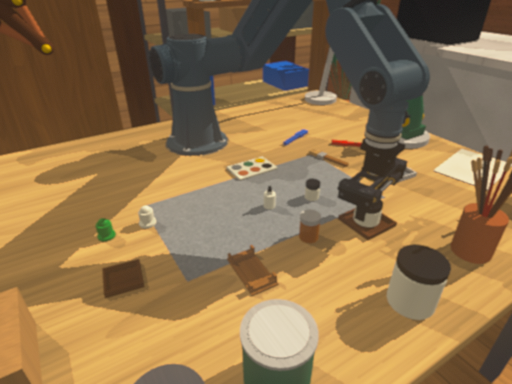

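The pot hangs over the large tray, at about (367,215) in the scene view. I lower it slowly, release and lift away.

Converted, 0.008 m / 0.5 = 0.016, 0.007 m / 0.5 = 0.014.

>>> play_rows --motion '[[[0,0,0.004,0,0,0],[0,0,0.008,0,0,0],[0,0,0.012,0,0,0],[0,0,0.014,0,0,0],[0,0,0.016,0,0,0],[0,0,0.016,0,0,0],[0,0,0.016,0,0,0],[0,0,0.016,0,0,0]]]'

```text
time_s: 7.38
position: [0.6394, 0.1552, 0.0394]
tcp_rot: [[0.954, 0.3, 0.001], [0.3, -0.954, 0.0], [0.001, 0.0, -1.0]]
force: [-0.8, 0.3, 3.4]
opening: 0.685
grasp_force: 30.0
```

>>> play_rows --motion '[[[0,0,0,0,0,0],[0,0,0,0,0,0],[0,0,0,0,0,0],[0,0,0,0,0,0],[0,0,0,0,0,0],[0,0,0,0,0,0]]]' --fingers 0.08

```text
time_s: 7.88
position: [0.639, 0.1552, 0.0384]
tcp_rot: [[0.954, 0.3, -0.0], [0.3, -0.954, -0.0], [-0.0, -0.0, -1.0]]
force: [-0.3, -0.5, -0.1]
opening: 0.912
grasp_force: 0.0
```

Converted, -0.13 m / 0.5 = -0.26, -0.115 m / 0.5 = -0.23.

>>> play_rows --motion '[[[0,0,-0.02,0,0,0],[0,0,-0.06,0,0,0],[0,0,-0.12,0,0,0],[0,0,-0.18,0,0,0],[0,0,-0.23,0,0,0],[0,0,-0.26,0,0,0],[0,0,-0.26,0,0,0],[0,0,-0.26,0,0,0]]]'

```text
time_s: 8.55
position: [0.6395, 0.1552, 0.17]
tcp_rot: [[0.954, 0.3, 0.003], [0.3, -0.954, 0.0], [0.003, 0.001, -1.0]]
force: [0.4, 0.1, 0.3]
opening: 0.921
grasp_force: 0.0
```

```bash
python3 - <<'E'
from fit import *
from go import go
d={c:save(c,c+'2') for c in('top','scene')}
print(fit(d,'large_pot',(.642,.156),z0=.004))
print(fit(d,'small_pot',(.485,.113)))
print([(np.round(r['at'],3),r['confidence']) for r in finder.recognise('top','small_pot')])
go(.485,.1125,.169,17.4)
cv2.imwrite('pics/t2c.png',cv2.resize(cv2.imread('pics/top2.png')[60:200,120:330],(800,533)))
E
```

```text
{'top+scene': ([0.6422, 0.1537], 7.3, np.float64(0.921)), 'top': ([0.6423, 0.1544], 7.2, np.float64(0.909)), 'scene': ([0.6418, 0.1537], 3.9, np.float64(0.934))}
{'top+scene': ([0.4871, 0.115], 7.6, np.float64(0.927)), 'top': ([0.4872, 0.1156], 7.9, np.float64(0.934)), 'scene': ([0.4878, 0.1138], 5.0, np.float64(0.933))}
[(array([0.486, 0.112, 0.049]), 0.58)]
t 8.9 pos [0.6384 0.1551 0.1671] ang 17.46 open 0.0802 F [ 0.1 -0.1 -0.6] grip 0.0
shift [-0.1591 -0.0054 -0.0015] turn [-0.04  0.14  0.06]
```

View pics/t2c.png

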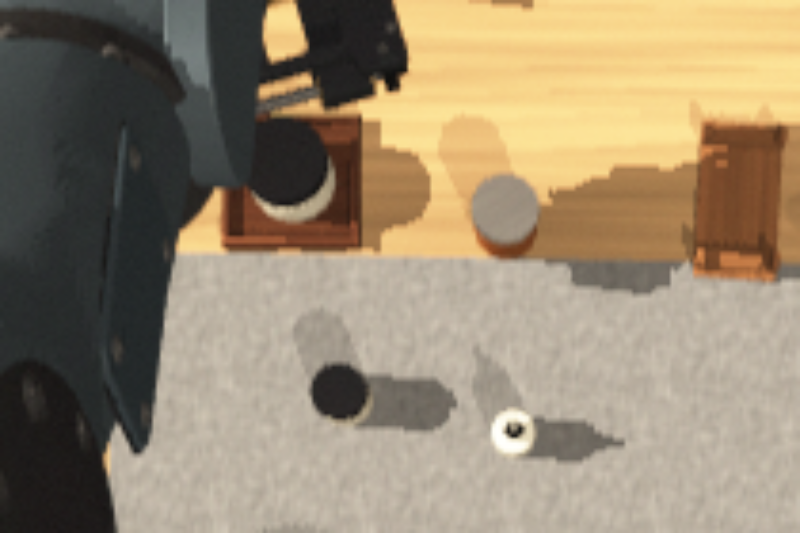

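The wide pot stands upright in the large tray, at about (292,165) in the crop. The slim pot is at about (340,390).

Converted, -0.1577 m / 0.5 = -0.3154, -0.14 m / 0.5 = -0.28.

>>> play_rows --motion '[[[-0.04,-0.002,0,0,0,0],[-0.1,-0.004,0,0,0,0],[-0.17,-0.008,0,0,0,0],[-0.23,-0.01,0,0,0,0],[-0.28,-0.013,0,0,0,0],[-0.3154,-0.0148,0,0,0,0],[-0.3154,-0.0148,0,0,0,0]]]' --fingers 0.07

```text
time_s: 9.48
position: [0.4812, 0.1145, 0.1678]
tcp_rot: [[0.954, 0.3, -0.007], [0.3, -0.954, -0.0], [-0.007, -0.002, -1.0]]
force: [-1.0, -0.8, -0.2]
opening: 0.804
grasp_force: 0.0
```

Converted, 0.137 m / 0.5 = 0.274, 0.132 m / 0.5 = 0.264.

>>> play_rows --motion '[[[0,0,0.04,0,0,0],[0,0,0.09,0,0,0],[0,0,0.15,0,0,0],[0,0,0.2,0,0,0],[0,0,0.24,0,0,0],[0,0,0.264,0,0,0],[0,0,0.274,0,0,0],[0,0,0.274,0,0,0]]]'

```text
time_s: 10.15
position: [0.4869, 0.1149, 0.0301]
tcp_rot: [[0.954, 0.3, -0.001], [0.3, -0.954, 0.0], [-0.001, -0.0, -1.0]]
force: [1.0, -0.4, 0.5]
opening: 0.802
grasp_force: 0.0
```

>>> play_rows --motion '[[[0,0,0,0,0,0],[0,0,0,0,0,0],[0,0,0,0,0,0],[0,0,0,0,0,0],[0,0,0,0,0,0],[0,0,0,0,0,0],[0,0,0,0,0,0],[0,0,0,0,0,0]]]' --fingers 0.02

```text
time_s: 10.82
position: [0.4867, 0.1149, 0.0321]
tcp_rot: [[0.954, 0.3, 0.001], [0.3, -0.954, 0.0], [0.001, 0.0, -1.0]]
force: [-0.2, -1.0, 5.6]
opening: 0.427
grasp_force: 30.0
```

Converted, -0.13 m / 0.5 = -0.26, -0.115 m / 0.5 = -0.23.

>>> play_rows --motion '[[[0,0,-0.02,0,0,0],[0,0,-0.06,0,0,0],[0,0,-0.12,0,0,0],[0,0,-0.18,0,0,0],[0,0,-0.23,0,0,0],[0,0,-0.26,0,0,0],[-0.007,0.028,-0.26,0,0,0],[-0.02,0.08,-0.26,0,0,0]]]'

```text
time_s: 11.48
position: [0.489, 0.0751, 0.1635]
tcp_rot: [[0.953, 0.304, 0.003], [0.304, -0.953, 0.001], [0.003, 0.0, -1.0]]
force: [0.3, 0.1, -1.8]
opening: 0.428
grasp_force: 30.0
```

Converted, 0.244 m / 0.5 = 0.488, 0.2135 m / 0.5 = 0.427.

>>> play_rows --motion '[[[-0.015,0.061,0,0,0,0],[-0.03,0.122,0,0,0,0],[-0.045,0.183,0,0,0,0],[-0.06,0.244,0,0,0,0],[-0.075,0.305,0,0,0,0],[-0.09,0.366,0,0,0,0],[-0.105,0.427,0,0,0,0],[-0.12,0.488,0,0,0,0]]]'

```text
time_s: 12.15
position: [0.5042, -0.1784, 0.1619]
tcp_rot: [[0.954, 0.3, -0.0], [0.3, -0.954, 0.0], [-0.0, -0.001, -1.0]]
force: [-0.1, -0.1, -0.9]
opening: 0.429
grasp_force: 30.0
```

Converted, 0.2035 m / 0.5 = 0.407, 0.183 m / 0.5 = 0.366.

>>> play_rows --motion '[[[-0.015,0.061,0,0,0,0],[-0.03,0.122,0,0,0,0],[-0.045,0.183,0,0,0,0],[-0.06,0.244,0,0,0,0],[-0.075,0.305,0,0,0,0],[-0.09,0.366,0,0,0,0],[-0.1,0.407,0,0,0,0],[-0.1,0.407,0,0,0,0]]]'

```text
time_s: 12.82
position: [0.5183, -0.3916, 0.1621]
tcp_rot: [[0.955, 0.296, 0.002], [0.296, -0.955, -0.004], [0.001, 0.005, -1.0]]
force: [0.7, 0.6, 0.2]
opening: 0.428
grasp_force: 30.0
```

>>> play_rows --motion '[[[0,0,0,0,0,0],[0,0,0.04,0,0,0],[0,0,0.09,0,0,0],[0,0,0.14,0,0,0],[0,0,0.18,0,0,0],[0,0,0.21,0,0,0],[0,0,0.23,0,0,0],[0,0,0.236,0,0,0]]]'

```text
time_s: 13.48
position: [0.5172, -0.3837, 0.0418]
tcp_rot: [[0.954, 0.301, -0.003], [0.301, -0.954, 0.004], [-0.002, -0.004, -1.0]]
force: [-0.2, 0.9, -0.4]
opening: 0.427
grasp_force: 30.0
```

```bash
python3 go.py .5188 -.386 .036 17.4; python3 -c "
from h import *
save('scene','s3')"
```

```text
t 13.48 pos [ 0.5172 -0.3837  0.0418] ang 17.53 open 0.0372 F [-0.2  0.9 -0.4] grip 30.0
shift [0.0009 0.0027 0.0058] turn [-0.26  0.12  0.13]
```

View pics/s3.png

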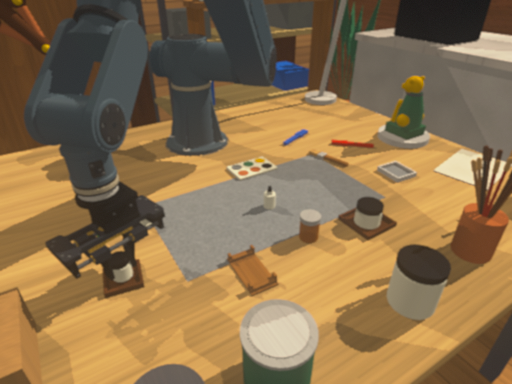

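The slim pot hangs over the small tray, at about (122,270), and the wide pot stands in its tray. I release the slim pot and move above the white finial.

Converted, 0.008 m / 0.5 = 0.016, 0.007 m / 0.5 = 0.014.

>>> play_rows --motion '[[[0,0,0.004,0,0,0],[0,0,0.008,0,0,0],[0,0,0.012,0,0,0],[0,0,0.014,0,0,0],[0,0,0.016,0,0,0],[0,0,0.016,0,0,0],[0,0,0.016,0,0,0],[0,0,0.016,0,0,0]]]'

```text
time_s: 14.2
position: [0.5184, -0.3864, 0.0361]
tcp_rot: [[0.954, 0.3, 0.001], [0.3, -0.954, -0.001], [0.0, 0.001, -1.0]]
force: [-0.5, 0.8, 2.9]
opening: 0.432
grasp_force: 30.0
```

>>> play_rows --motion '[[[0,0,0,0,0,0],[0,0,0,0,0,0],[0,0,0,0,0,0],[0,0,0,0,0,0],[0,0,0,0,0,0],[0,0,0,0,0,0]]]' --fingers 0.062

```text
time_s: 14.7
position: [0.5182, -0.3861, 0.0354]
tcp_rot: [[0.954, 0.3, -0.0], [0.3, -0.954, 0.0], [-0.0, -0.0, -1.0]]
force: [-0.0, 0.5, -1.3]
opening: 0.701
grasp_force: 0.0
```

Converted, -0.12 m / 0.5 = -0.24, -0.11 m / 0.5 = -0.22.

>>> play_rows --motion '[[[0,0,-0.02,0,0,0],[0,0,-0.06,0,0,0],[0,0,-0.12,0,0,0],[0,0,-0.18,0,0,0],[0,0,-0.22,0,0,0],[0,0,-0.24,0,0,0],[-0.02,-0.0236,-0.24,0,0,0],[-0.06,-0.0706,-0.24,0,0,0]]]'

```text
time_s: 15.37
position: [0.4816, -0.3641, 0.1572]
tcp_rot: [[0.954, 0.3, 0.006], [0.3, -0.954, -0.006], [0.004, 0.007, -1.0]]
force: [-0.2, 0.2, -1.4]
opening: 0.711
grasp_force: 0.0
```

Converted, -0.1016 m / 0.5 = -0.2032, -0.0906 m / 0.5 = -0.1812.

>>> play_rows --motion '[[[-0.04,-0.0472,0,0,0,0],[-0.08,-0.094,0,0,0,0],[-0.12,-0.1412,0,0,0,0],[-0.154,-0.1812,0,0,0,0],[-0.1726,-0.2032,0,0,0,0],[-0.1726,-0.2032,0,0,0,0],[-0.1726,-0.2032,0,0,0,0]]]'

```text
time_s: 15.95
position: [0.3662, -0.2906, 0.1557]
tcp_rot: [[0.954, 0.299, 0.0], [0.299, -0.954, -0.0], [0.0, 0.0, -1.0]]
force: [0.2, -0.3, -0.7]
opening: 0.712
grasp_force: 0.0
```

```bash
python3 - <<'E'
from fit import *
from go import go
d={c:save(c,c+'4') for c in('top','scene')}
print(fit(d,'small_pot',(.5188,-.386),z0=.004))
print(fit(d,'finial',(.367,-.29)))
go(.3668,-.2904,.156,17.4)
A=cv2.imread('pics/scene4.png')
cv2.imwrite('pics/s4c.png',cv2.resize(A[150:320,50:277],(800,599)))
E
```

```text
{'scene': ([0.5187, -0.3883], 14.3, np.float64(0.916))}
{'scene': ([0.3672, -0.2905], 1.7, np.float64(0.878))}
t 16.25 pos [ 0.3671 -0.2912  0.1555] ang 17.48 open 0.0614 F [0.4 0.  0.4] grip 0.0
shift [ 0.     -0.0009 -0.0005] turn [ 0.05 -0.02  0.08]
```

View pics/s4c.png

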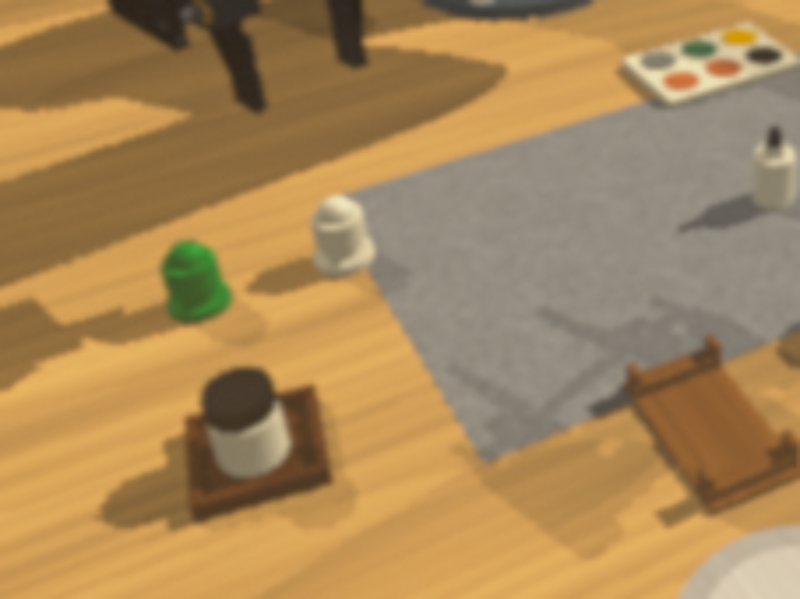

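The slim pot stands upright in the small tray, at about (248,420) in the crop. The white finial stands at (342,235). Now I grasp it.

Converted, 0.126 m / 0.5 = 0.252, 0.122 m / 0.5 = 0.244.

>>> play_rows --motion '[[[0,0,0.04,0,0,0],[0,0,0.09,0,0,0],[0,0,0.14,0,0,0],[0,0,0.19,0,0,0],[0,0,0.224,0,0,0],[0,0,0.244,0,0,0],[0,0,0.252,0,0,0],[0,0,0.252,0,0,0]]]'

```text
time_s: 16.92
position: [0.3662, -0.2905, 0.0288]
tcp_rot: [[0.954, 0.3, -0.001], [0.3, -0.954, 0.001], [-0.0, -0.001, -1.0]]
force: [0.3, -0.2, 0.4]
opening: 0.711
grasp_force: 0.0
```

>>> play_rows --motion '[[[0,0,0,0,0,0],[0,0,0,0,0,0],[0,0,0,0,0,0],[0,0,0,0,0,0],[0,0,0,0,0,0],[0,0,0,0,0,0],[0,0,0,0,0,0],[0,0,0,0,0,0]]]' --fingers 0.025

```text
time_s: 17.58
position: [0.3663, -0.2906, 0.0301]
tcp_rot: [[0.954, 0.3, 0.0], [0.3, -0.954, -0.001], [0.0, 0.001, -1.0]]
force: [-0.5, 0.6, 6.0]
opening: 0.383
grasp_force: 30.0
```

Converted, -0.13 m / 0.5 = -0.26, -0.125 m / 0.5 = -0.25.

>>> play_rows --motion '[[[0,0,-0.01,0,0,0],[0,0,-0.04,0,0,0],[0,0,-0.08,0,0,0],[0,0,-0.13,0,0,0],[0,0,-0.18,0,0,0],[0,0,-0.224,0,0,0],[0,0,-0.25,0,0,0],[0,0,-0.26,0,0,0]]]'

```text
time_s: 18.25
position: [0.3668, -0.2912, 0.1617]
tcp_rot: [[0.954, 0.3, 0.003], [0.3, -0.954, -0.003], [0.001, 0.004, -1.0]]
force: [0.2, 0.6, -0.5]
opening: 0.378
grasp_force: 30.0
```

Converted, -0.1736 m / 0.5 = -0.3472, -0.1476 m / 0.5 = -0.2952.

>>> play_rows --motion '[[[0.008,-0.014,0,0,0,0],[0.0248,-0.0434,0,0,0,0],[0.0498,-0.0868,0,0,0,0],[0.0796,-0.1388,0,0,0,0],[0.1094,-0.191,0,0,0,0],[0.1392,-0.243,0,0,0,0],[0.169,-0.2952,0,0,0,0],[0.1988,-0.3472,0,0,0,0]]]'

```text
time_s: 18.92
position: [0.4078, -0.0927, 0.1583]
tcp_rot: [[0.954, 0.3, -0.003], [0.3, -0.954, 0.002], [-0.002, -0.003, -1.0]]
force: [0.5, 1.1, -0.4]
opening: 0.382
grasp_force: 30.0
```

Converted, -0.2256 m / 0.5 = -0.4512, -0.1974 m / 0.5 = -0.3948.

>>> play_rows --motion '[[[0.0324,-0.0564,0,0,0,0],[0.0648,-0.1128,0,0,0,0],[0.0972,-0.1692,0,0,0,0],[0.1296,-0.2256,0,0,0,0],[0.162,-0.282,0,0,0,0],[0.1944,-0.3384,0,0,0,0],[0.2268,-0.3948,0,0,0,0],[0.2592,-0.4512,0,0,0,0]]]'

```text
time_s: 19.58
position: [0.4633, 0.161, 0.158]
tcp_rot: [[0.954, 0.3, -0.004], [0.3, -0.954, -0.0], [-0.004, -0.001, -1.0]]
force: [0.3, -0.6, -0.2]
opening: 0.381
grasp_force: 30.0
```

Converted, -0.2186 m / 0.5 = -0.4372, -0.2033 m / 0.5 = -0.4066.

>>> play_rows --motion '[[[0.0348,-0.0612,0,0,0,0],[0.0698,-0.1224,0,0,0,0],[0.1046,-0.1836,0,0,0,0],[0.1396,-0.2448,0,0,0,0],[0.1744,-0.306,0,0,0,0],[0.2044,-0.3586,0,0,0,0],[0.2318,-0.4066,0,0,0,0],[0.2492,-0.4372,0,0,0,0]]]'

```text
time_s: 20.25
position: [0.5168, 0.4079, 0.1573]
tcp_rot: [[0.953, 0.302, -0.002], [0.302, -0.953, -0.0], [-0.002, -0.0, -1.0]]
force: [0.9, -0.3, -0.4]
opening: 0.382
grasp_force: 30.0
```

Converted, 0.114 m / 0.5 = 0.228, 0.111 m / 0.5 = 0.222.

>>> play_rows --motion '[[[0,0,0,0,0,0],[0,0,0.02,0,0,0],[0,0,0.06,0,0,0],[0,0,0.11,0,0,0],[0,0,0.16,0,0,0],[0,0,0.2,0,0,0],[0,0,0.222,0,0,0],[0,0,0.228,0,0,0]]]'

```text
time_s: 20.92
position: [0.5155, 0.4025, 0.0419]
tcp_rot: [[0.954, 0.299, -0.007], [0.299, -0.954, -0.004], [-0.008, 0.002, -1.0]]
force: [-0.2, -0.1, -0.6]
opening: 0.387
grasp_force: 30.0
```

```bash
python3 - <<'E'
from fit import *
from go import go
d={'scene':save('scene','scene5')}
print(fit(d,'finial',(.519,.405),cams=('scene',),z0=.016))
print(fit(d,'felt_tray',(.519,.405),cams=('scene',)))
go(.519,.405,.036,17.4)
cv2.imwrite('pics/s5c.png',cv2.resize(cv2.imread('pics/scene5.png')[90:225,300:480],(800,600)))
E
```

```text
{'scene': ([0.5231, 0.3904], 19.5, np.float64(0.371))}
{'scene': ([0.5203, 0.4033], -3.4, np.float64(0.731))}
t 21.07 pos [0.5183 0.4046 0.0457] ang 17.43 open 0.0329 F [-0.2 -0.1 -1. ] grip 30.0
shift [ 0.0008 -0.0002  0.0097] turn [ 0.   -0.01  0.03]
```

View pics/s5c.png

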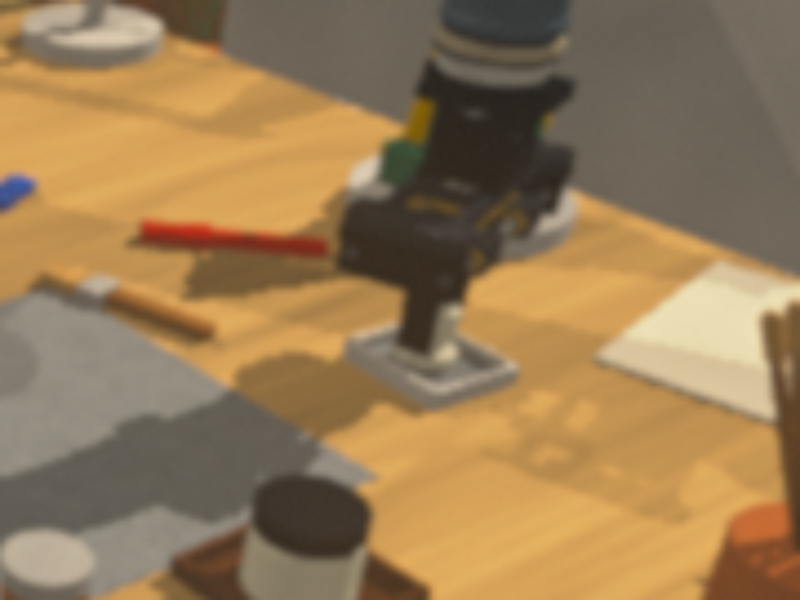

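The finial hangs upright over the felt tray, at about (430,345) in the crop. I lower it gently.

Converted, 0.009 m / 0.5 = 0.018, 0.0085 m / 0.5 = 0.017.

>>> play_rows --motion '[[[0,0,0.003,0,0,0],[0,0,0.006,0,0,0],[0,0,0.009,0,0,0],[0,0,0.012,0,0,0],[0,0,0.014,0,0,0],[0,0,0.016,0,0,0],[0,0,0.017,0,0,0],[0,0,0.018,0,0,0]]]'

```text
time_s: 21.73
position: [0.518, 0.405, 0.0365]
tcp_rot: [[0.954, 0.3, -0.0], [0.3, -0.954, -0.0], [-0.0, 0.0, -1.0]]
force: [-0.5, -0.6, -0.8]
opening: 0.382
grasp_force: 30.0
```

Converted, 0.001 m / 0.5 = 0.002, 0.0009 m / 0.5 = 0.0018.

>>> play_rows --motion '[[[0,0,0.0006,0,0,0],[0,0,0.0012,0,0,0],[0,0,0.0018,0,0,0],[0,0,0.002,0,0,0],[0,0,0.002,0,0,0],[0,0,0.002,0,0,0]]]'

```text
time_s: 22.23
position: [0.518, 0.405, 0.0361]
tcp_rot: [[0.954, 0.3, 0.0], [0.3, -0.954, 0.0], [0.0, 0.0, -1.0]]
force: [-0.7, -1.1, 5.6]
opening: 0.381
grasp_force: 30.0
```

>>> play_rows --motion '[[[0,0,0,0,0,0],[0,0,0,0,0,0],[0,0,0,0,0,0],[0,0,0,0,0,0],[0,0,0,0,0,0],[0,0,0,0,0,0]]]' --fingers 0.055

```text
time_s: 22.73
position: [0.5181, 0.4049, 0.0353]
tcp_rot: [[0.954, 0.3, -0.0], [0.3, -0.954, -0.0], [-0.0, 0.0, -1.0]]
force: [0.1, 0.2, 0.9]
opening: 0.621
grasp_force: 0.0
```

>>> play_rows --motion '[[[0,0,-0.01,0,0,0],[0,0,-0.04,0,0,0],[0,0,-0.09,0,0,0],[0,0,-0.15,0,0,0],[0,0,-0.2,0,0,0],[0,0,-0.24,0,0,0],[0,0,-0.26,0,0,0],[0,0,-0.26,0,0,0]]]'

```text
time_s: 23.4
position: [0.5197, 0.4059, 0.1688]
tcp_rot: [[0.954, 0.3, 0.005], [0.3, -0.954, 0.003], [0.006, -0.001, -1.0]]
force: [0.0, -0.8, -0.6]
opening: 0.63
grasp_force: 0.0
```

```bash
python3 - <<'E'
from fit import *
from go import go
d={c:save(c,c+'6') for c in('top','scene')}
print(fit(d,'finial',(.519,.405),z0=.006))
print(fit(d,'brush',(.347,.297),(3.3,)))
p=np.array([.347,.297,.012]);e=np.array([np.cos(np.radians(194)),np.sin(np.radians(194)),0])
print([pix(d['top'],p+s*e).round(1) for s in(-.07,.015,.035,.07)])
go(.347,.297,.1,14.3)
a=cv2.resize(cv2.imread('pics/scene6.png')[130:200,340:440],(400,280),interpolation=cv2.INTER_CUBIC);b=cv2.resize(cv2.imread('pics/top6.png')[180:250,100:200],(400,280),interpolation=cv2.INTER_CUBIC)
cv2.imwrite('pics/s6c.png',np.hstack([a,b]))
E
```

```text
{'top+scene': ([0.5179, 0.4027], 4.0, np.float64(0.815)), 'top': ([0.5193, 0.4051], 2.3, np.float64(0.797)), 'scene': ([0.518, 0.402], 6.6, np.float64(0.837))}
{'top+scene': ([0.3451, 0.2955], 194.0, np.float64(0.808)), 'top': ([0.3468, 0.2974], 194.6, np.float64(0.793)), 'scene': ([0.3465, 0.2937], 194.0, np.float64(0.871))}
[array([133.7, 189.5]), array([140.4, 221.1]), array([141.9, 228.6]), array([144.7, 241.7])]
t 23.7 pos [0.5172 0.4044 0.1637] ang 17.46 open 0.0547 F [-0.9  0.2 -0.9] grip 0.0
shift [-0.1943  0.0514  0.0644] turn [0.04 0.2  3.16]
```

View pics/s6c.png

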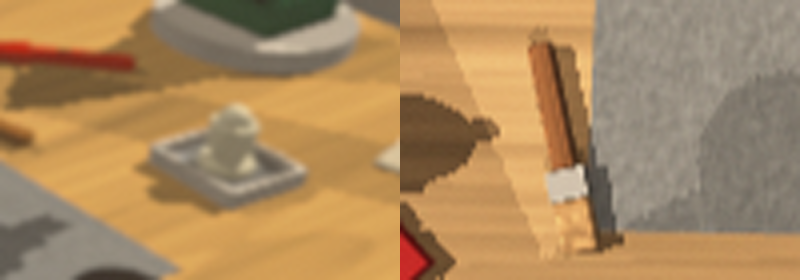

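The finial stands upright on the felt, at (235,140) in the left half. The brush lies from (540,40) to (580,245) in the right half. I go for it.

Converted, -0.1967 m / 0.5 = -0.3934, 0.0523 m / 0.5 = 0.1046, 3.2 degrees / 90 = 0.0356.

>>> play_rows --motion '[[[-0.04,0.0106,0,0,0,0.0044],[-0.1,0.0266,0,0,0,0.0111],[-0.17,0.0452,0,0,0,0.02],[-0.24,0.0638,0,0,0,0.0278],[-0.31,0.0824,0,0,0,0.0333],[-0.364,0.0968,0,0,0,0.0356],[-0.3934,0.1046,0,0,0,0.0356],[-0.3934,0.1046,0,0,0,0.0356]]]' --fingers 0.045

```text
time_s: 24.37
position: [0.3412, 0.2936, 0.1646]
tcp_rot: [[0.969, 0.247, -0.007], [0.247, -0.969, -0.004], [-0.008, 0.002, -1.0]]
force: [-0.2, -1.2, 0.8]
opening: 0.519
grasp_force: 0.0
```

Converted, 0.137 m / 0.5 = 0.274, 0.132 m / 0.5 = 0.264.

>>> play_rows --motion '[[[0,0,0.04,0,0,0],[0,0,0.09,0,0,0],[0,0,0.15,0,0,0],[0,0,0.2,0,0,0],[0,0,0.24,0,0,0],[0,0,0.264,0,0,0],[0,0,0.274,0,0,0],[0,0,0.274,0,0,0]]]'

```text
time_s: 25.03
position: [0.3468, 0.2963, 0.0269]
tcp_rot: [[0.969, 0.246, -0.001], [0.246, -0.969, -0.001], [-0.001, 0.0, -1.0]]
force: [0.7, -0.4, -1.1]
opening: 0.516
grasp_force: 0.0
```

```bash
python3 go.py .3468 .2962 .019 14.2
```

```text
t 25.03 pos [0.3468 0.2963 0.0269] ang 14.25 open 0.0449 F [ 0.7 -0.4 -1.1] grip 0.0
shift [-0.      0.0001  0.0079] turn [0.02 0.08 0.05]
```

>>> play_rows --motion '[[[0,0,0.006,0,0,0],[0,0,0.012,0,0,0],[0,0,0.016,0,0,0],[0,0,0.018,0,0,0],[0,0,0.02,0,0,0],[0,0,0.02,0,0,0]]]'

```text
time_s: 25.53
position: [0.3463, 0.2961, 0.0188]
tcp_rot: [[0.969, 0.246, 0.001], [0.246, -0.969, 0.0], [0.001, -0.0, -1.0]]
force: [-0.2, -0.1, -0.2]
opening: 0.516
grasp_force: 0.0
```

>>> play_rows --motion '[[[0,0,0,0,0,0],[0,0,0,0,0,0],[0,0,0,0,0,0],[0,0,0,0,0,0],[0,0,0,0,0,0],[0,0,0,0,0,0],[0,0,0,0,0,0],[0,0,0,0,0,0]]]' --fingers 0.005

```text
time_s: 26.2
position: [0.3462, 0.2961, 0.0186]
tcp_rot: [[0.969, 0.246, 0.0], [0.246, -0.969, 0.0], [0.0, -0.0, -1.0]]
force: [-0.6, 0.3, 0.9]
opening: 0.181
grasp_force: 30.0
```

Converted, -0.141 m / 0.5 = -0.282, -0.13 m / 0.5 = -0.26.

>>> play_rows --motion '[[[0,0,-0.01,0,0,0],[0,0,-0.04,0,0,0],[0,0,-0.09,0,0,0],[0,0,-0.15,0,0,0],[0,0,-0.21,0,0,0],[0,0,-0.26,0,0,0],[0,0,-0.282,0,0,0],[0,0,-0.282,0,0,0]]]'

```text
time_s: 26.87
position: [0.3475, 0.2968, 0.1624]
tcp_rot: [[0.969, 0.247, 0.006], [0.247, -0.969, 0.003], [0.006, -0.001, -1.0]]
force: [0.4, -0.4, -0.5]
opening: 0.177
grasp_force: 30.0
```

Converted, 0.171 m / 0.5 = 0.342, 0.055 m / 0.5 = 0.11.

>>> play_rows --motion '[[[0.006,0.018,0,0,0,0],[0.018,0.056,0,0,0,0],[0.034,0.106,0,0,0,0],[0.05,0.156,0,0,0,0],[0.066,0.206,0,0,0,0],[0.082,0.254,0,0,0,0],[0.096,0.298,0,0,0,0],[0.11,0.342,0,0,0,0]]]'

```text
time_s: 27.53
position: [0.4411, 0.1419, 0.1579]
tcp_rot: [[0.969, 0.246, -0.004], [0.246, -0.969, -0.0], [-0.004, -0.0, -1.0]]
force: [0.4, -0.1, -0.5]
opening: 0.179
grasp_force: 30.0
```

Converted, 0.171 m / 0.5 = 0.342, 0.15 m / 0.5 = 0.3.

>>> play_rows --motion '[[[0.014,0.044,0,0,0,0],[0.028,0.086,0,0,0,0],[0.042,0.13,0,0,0,0],[0.056,0.172,0,0,0,0],[0.07,0.214,0,0,0,0],[0.084,0.258,0,0,0,0],[0.096,0.3,0,0,0,0],[0.11,0.342,0,0,0,0]]]'

```text
time_s: 28.2
position: [0.536, -0.0099, 0.1574]
tcp_rot: [[0.969, 0.246, -0.005], [0.246, -0.969, 0.001], [-0.004, -0.002, -1.0]]
force: [0.2, 0.4, -0.5]
opening: 0.184
grasp_force: 30.0
```

Converted, 0.1713 m / 0.5 = 0.3426, 0.159 m / 0.5 = 0.318, 16.4 degrees / 90 = 0.1822.

>>> play_rows --motion '[[[0.018,0.054,0,0,0,0.0333],[0.036,0.108,0,0,0,0.0667],[0.054,0.162,0,0,0,0.1],[0.072,0.216,0,0,0,0.1333],[0.09,0.27,0,0,0,0.1667],[0.104,0.318,0,0,0,0.1822],[0.1116,0.3426,0,0,0,0.1822],[0.1116,0.3426,0,0,0,0.1822]]]'

```text
time_s: 28.87
position: [0.6338, -0.1643, 0.157]
tcp_rot: [[0.999, -0.04, -0.001], [-0.04, -0.999, -0.0], [-0.001, 0.001, -1.0]]
force: [1.4, 1.2, -0.1]
opening: 0.177
grasp_force: 30.0
```

Converted, 0.095 m / 0.5 = 0.19, 0.09 m / 0.5 = 0.18.

>>> play_rows --motion '[[[0,0,0,0,0,0],[0,0,0.03,0,0,0],[0,0,0.07,0,0,0],[0,0,0.11,0,0,0],[0,0,0.15,0,0,0],[0,0,0.18,0,0,0],[0,0,0.19,0,0,0],[0,0,0.19,0,0,0]]]'

```text
time_s: 29.53
position: [0.6309, -0.1587, 0.0623]
tcp_rot: [[0.999, -0.036, -0.005], [-0.036, -0.999, 0.003], [-0.006, -0.002, -1.0]]
force: [-0.2, 1.2, -0.9]
opening: 0.179
grasp_force: 30.0
```

```bash
python3 - <<'E'
from fit import *
from go import go
d={c:save(c,c+'7') for c in('top','scene')}
go(.6338,-.1607,.031,-2.2)
print(fit(d,'brush_rest',(.634,-.1607),(0,),cams=('top',)))
a=cv2.resize(cv2.imread('pics/scene7.png')[190:310,200:360],(800,600),interpolation=cv2.INTER_CUBIC)
cv2.imwrite('pics/s7c.png',a)
E
```

```text
t 29.63 pos [ 0.6331 -0.16    0.0648] ang -2.09 open 0.0157 F [ 0.7  0.  -0.1] grip 30.0
shift [0.0007 0.0007 0.0338] turn [-0.01  0.02  0.11]Traceback (most recent call last):
  File "<stdin>", line 5, in <module>
  File "fit.py", line 37, in fit
    r=minimize(f,[at[0],at[1],y],method='Nelder-Mead',options=dict(initial_simplex=[[at[0],at[1],y],[at[0]+.008,at[1],y],[at[0],at[1]+.008,y],[at[0],at[1],y+.25]],maxiter=90,xatol=1e-4,fatol=1e-4))
    res = _minimize_neldermead(fun, x0, args, callback, bounds=bounds,
                               **options)
    fsim[k] = func(sim[k])
              ~~~~^^^^^^^^
    fx = function(np.copy(x), *(wrapper_args + args))
  File "fit.py", line 34, in f
    return s/len(cs)
           ~^~~~~~~~
ZeroDivisionError: division by zero
```

```bash
python3 -c "
import cv2
cv2.imwrite('pics/s7c.png',cv2.resize(cv2.imread('pics/scene7.png')[190:310,180:340],(800,600),interpolation=cv2.INTER_CUBIC))"
```

```text
(no output)
```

View pics/s7c.png

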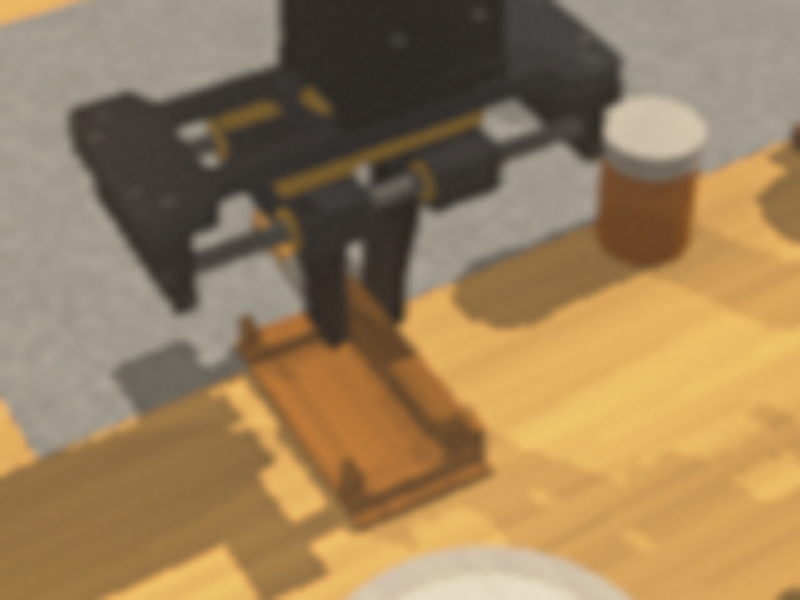

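The brush hangs level along the rest, between the cheeks, and the gripper clears the amber jar at (652,180). I lower it onto the seats.

Converted, 0.0325 m / 0.5 = 0.065, 0.031 m / 0.5 = 0.062.

>>> play_rows --motion '[[[0,0,0.012,0,0,0],[0,0,0.028,0,0,0],[0,0,0.042,0,0,0],[0,0,0.052,0,0,0],[0,0,0.058,0,0,0],[0,0,0.062,0,0,0],[0,0,0.064,0,0,0],[0,0,0.065,0,0,0]]]'

```text
time_s: 30.35
position: [0.6333, -0.1606, 0.0318]
tcp_rot: [[0.999, -0.037, -0.0], [-0.037, -0.999, 0.0], [-0.0, -0.0, -1.0]]
force: [0.2, 0.3, 0.3]
opening: 0.178
grasp_force: 30.0
```

>>> play_rows --motion '[[[0,0,0.001,0,0,0],[0,0,0.002,0,0,0],[0,0,0.003,0,0,0],[0,0,0.003,0,0,0],[0,0,0.003,0,0,0]]]'

```text
time_s: 30.77
position: [0.6334, -0.1606, 0.0307]
tcp_rot: [[0.999, -0.037, 0.0], [-0.037, -0.999, -0.0], [0.0, 0.0, -1.0]]
force: [0.3, 0.1, -1.2]
opening: 0.178
grasp_force: 30.0
```

>>> play_rows --motion '[[[0,0,0,0,0,0],[0,0,0,0,0,0],[0,0,0,0,0,0],[0,0,0,0,0,0],[0,0,0,0,0,0],[0,0,0,0,0,0]]]' --fingers 0.04

```text
time_s: 31.27
position: [0.6333, -0.1606, 0.0306]
tcp_rot: [[0.999, -0.037, 0.0], [-0.037, -0.999, -0.0], [0.0, 0.0, -1.0]]
force: [-0.6, 0.3, -0.9]
opening: 0.446
grasp_force: 0.0
```

Converted, -0.18 m / 0.5 = -0.36, -0.16 m / 0.5 = -0.32.

>>> play_rows --motion '[[[0,0,-0.01,0,0,0],[0,0,-0.04,0,0,0],[0,0,-0.09,0,0,0],[0,0,-0.15,0,0,0],[0,0,-0.21,0,0,0],[0,0,-0.27,0,0,0],[0,0,-0.32,0,0,0],[0,0,-0.36,0,0,0]]]'

```text
time_s: 31.93
position: [0.6339, -0.1608, 0.2137]
tcp_rot: [[0.999, -0.037, 0.003], [-0.037, -0.999, -0.001], [0.003, 0.001, -1.0]]
force: [0.6, -0.1, -0.0]
opening: 0.457
grasp_force: 0.0
```

```bash
python3 - <<'E'
from fit import *
d={c:save(c,c+'8') for c in('top','scene')}
print(fit(d,'brush',(.634,-.1607),(3.1,),z0=.012))
for n in('glue_bottle','varnish_jar'): print(n,[(np.round(r['at'],3).tolist(),round(r['confidence'],2)) for r in finder.recognise('scene',n)])
a=cv2.resize(cv2.imread('pics/scene8.png')[130:310,80:430],(800,411),interpolation=cv2.INTER_CUBIC)
cv2.imwrite('pics/s8c.png',a)
E
```

```text
{'scene': ([0.6324, -0.1622], 177.2, np.float64(0.859))}
glue_bottle [([0.47, -0.01, 0.031], 0.47)]
varnish_jar [([0.618, -0.004, 0.043], 0.95)]
```

View pics/s8c.png

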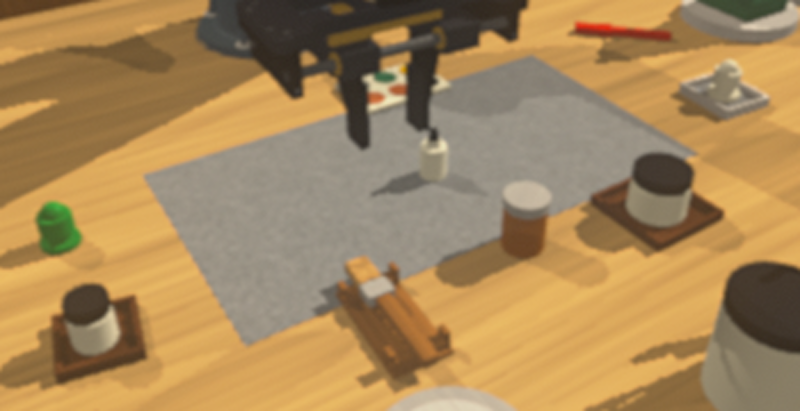

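The brush lies on both cradles, at (395,310). Both pots stand in their trays at (92,318) and (660,190), and the finial stands on the felt at (727,85). The glue bottle and jar have not moved.

```bash
python3 -c "
from h import *
print(bot.hand_in())"
```

```text
the job is handed in; nothing more can be done
None
```

The job is handed in, at about 32 s of the 96 s allowed: both pots stand upright in their trays, the finial stands on the felt, the brush lies on both cradles, and the glue bottle and amber jar are where they were.

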